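Reload the reagent row in reverse order

TASK

The staining run starts from the other end today: move all four (three bottles and a jar) from the cups of the grey carrier into the empty metal rack in reverse order, so that the one at the carrier's left end stands in the rack's right-end well, its neighbour in the next well, and so on to the carrier's right-end one in the rack's left-end well. Each must stand upright on the floor of its own well, released; never tip one over, and leave the timer, tweezers and marker lying round the racks where they are.

Things in the scene. Friction and masses are not known exactly. Their poses are not given: they have to be found in the camera images.
- bottle_large_center (a point): Plastic reagent bottle with a screw cap, the widest of the four: body 62 mm diameter, 132 mm tall, cap 36 mm diameter and 18 mm high, sloping shoulder below it. This point is on its axis, half-way up (66 mm above its underside, 66 mm below the cap's top). z up along the bottle.
- bottle_small_center (a point): Plastic reagent bottle of the same form but smaller: body 56 mm diameter, 108 mm tall, cap 32 mm diameter and 15 mm high, sloping shoulder below it. This point is on its axis, half-way up (54 mm above its underside). z up along the bottle.
- bottle_slim_center (a point): Slim amber glass bottle with a black screw cap, the tallest and narrowest of the four: body 48 mm diameter, 145 mm tall, cap 23 mm diameter and 16 mm high, long tapering shoulder below it. This point is on its axis, half-way up (72.5 mm above its underside). z up along the bottle.
- jar_center (a point): Squat glass jar with a white lid, the shortest of the four: body 58 mm diameter, 85 mm tall, lid 52 mm diameter and 16 mm high, short shoulder below it. This point is on its axis, half-way up (42.5 mm above its underside). z up along the jar.
- cup_a: A plain white square cup, 81 x 81 x 25 mm, fixed in the carrier, holding the large bottle at the start (which of the four places in the row this is differs each time). Origin at its centre, 4 mm above the bench (its floor is 6 mm and its rim 29 mm above the bench, 77 mm wide inside); x and y along its sides, y along the row, z up.
- cup_b: A plain white square cup, 81 x 81 x 25 mm, fixed in the carrier, holding the small bottle at the start (which of the four places in the row this is differs each time). Origin at its centre, 4 mm above the bench (its floor is 6 mm and its rim 29 mm above the bench, 77 mm wide inside); x and y along its sides, y along the row, z up.
- cup_c: A plain white square cup, 81 x 81 x 25 mm, fixed in the carrier, holding the slim bottle at the start (which of the four places in the row this is differs each time). Origin at its centre, 4 mm above the bench (its floor is 6 mm and its rim 29 mm above the bench, 77 mm wide inside); x and y along its sides, y along the row, z up.
- cup_d: A plain white square cup, 81 x 81 x 25 mm, fixed in the carrier, holding the jar at the start (which of the four places in the row this is differs each time). Origin at its centre, 4 mm above the bench (its floor is 6 mm and its rim 29 mm above the bench, 77 mm wide inside); x and y along its sides, y along the row, z up.
- carrier: The carrier in which the bottles stand at the start: a grey plastic tray, 90 mm deep and 336 mm long, 58 mm high at its two end plates, fixed, with the four white cups in a row at 82 mm spacing (y = -123, -41, 41, 123 mm). It may be the nearer or the farther of the two. Origin at the centre of its underside on the bench; y along the row (roughly to the robot's left), x across it (away from the robot), z up.
- rack: The empty metal rack to be filled, fixed: 84 mm deep, 336 mm long, end plates 58 mm high, sides 26 mm high, four equal open wells in a row. Wells are centred at y = -123, -41, 41 and 123 mm (x = 0), 78 x 78 mm inside, floor 6 mm above the bench, rim 26 mm above the bench. Origin at the centre of its underside; y along the row (roughly to the robot's left), x across it (away from the robot), z up.
- timer: A white bench timer, 62 x 62 x 19 mm, loose, a bystander beyond the carrier's left end; origin at the centre of its underside.
- tweezers: Steel tweezers, 122 mm long, 8 mm high, loose, a bystander beyond the rack's left end; origin at the centre of the underside.
- marker: A black marker pen, 138 mm long, 13 mm thick, loose, a bystander lying between carrier and rack; origin at the centre of the underside.

How it is judged:
By the outcome, as a careful person would: the job done as asked, in the order asked, and still so for the second after the job is handed in, with the robot touching nothing.
It also fails if it takes over 83 s, if anything falls off the work surface, if the arm or the gripper's body presses on something with over 40 N, if the wrist force passes 120 N, or if a joint passes its speed limit or range.

ROBOT

A 6-joint arm with a two-finger parallel gripper is mounted at the origin on a cart in front of the work surface, level with it; the furniture and walls round the work are solid. World frame = base frame: x ahead of the robot, y to its left, z up, the work surface at z = 0. Lengths are in mm, angles in rad, forces in N, time in s.
With the tool pointing down it reaches from about 275 to 750 mm from the base axis. Payload 10.2 kg.
Tool frame: the origin (TCP) lies midway between the tips of the shut fingers; the grasp point (between the pads) lies 19 mm behind it (ctrl.tcp_to_grasp is the z of the grasp point in the tool frame, in mm); z points along the fingers, y is the direction in which the jaws open and shut (so a half turn about z gives the same grasp; the last joint's range is limited). The gripper opens to 85 mm and grips with 20 to 120 N. Pads are 22 mm wide; open, the fingers measure 114 mm over their backs; the gripper's body (76 mm by 85 mm) begins 54 mm behind the grasp point. The pads swing forward as they close: fully open they stand 13 mm farther back than shut.
Start: joints at [0.947, 0.313, 1.498, -0, 1.331, -0.223], TCP at [204.844, 483.394, 231.294] pointing down, gripper open.
Joint ranges: [-2.94, 2.94], [-0.97, 2.17], [0.19, 2.56], [-1.23, 4.37], [0.02, 3.11], [-2.88, 2.88]. Speed limits (rad/s): [2.39, 2.39, 3.01, 3.14, 3.14, 3.14].

INTERFACE

Orientations are given as a unit quaternion [w, x, y, z].
In Python, from rig import sensors, capture, order, ctrl gives the robot as it stands. The module is installed in compiled form; this text tells all that it offers.
- The arm moves only by the tool play_rows, never from a script. Its argument "deltas" is a list of rows, each a list of 7 numbers: the shift along the world's x, y, z in units of 40 mm (1.0 is 40 mm), then the turn, a rotation vector about the world's x, y, z in units of 6 degrees (1.0 is 6 degrees), then the opening, from -1 (shut) to 1 (fully open). A call has 1 to 8 rows; each row shifts and turns the commanded pose from where the row before left it; what a row does not reach is not made up. A row lasts 1/12 s, in which the tool goes at most 41.7 mm and 7.16 degrees, less where a joint would pass 70% of its speed; a pose out of reach is approached as far as the arm can. A call is refused whole if a number of a shift passes 1 or a number of a turn 1, either way. A call with a gripper value outside its range is refused whole. The fingers move at their own pace and stop on an object; "squeeze" is the grip in N (left out, the last holds). Time passes only in rows, so rows that do not move let the fingers close. It gives the time, the measured TCP pose, the force and the opening at its end, in the units of the state.
- sensors.sense(): the state, without advancing time (a new reading comes with each control period).
- capture(name): name is "scene" or "top" or "wrist"; returns a dict with "pixels" (480x640x3 uint8, red, green, blue), "z_map" (480x640 float32, mm along the optical axis (not along the pixel's ray), 0 where there is no reading), "fx", "fy", "cx", "cy" (pixels), "k1" (the pictures are not rectified: a ray, as slopes to the right and down, at radius r is drawn at 1 + k1 r^2 times it, then the intrinsics apply), "eye" and "rotation" of the camera in the world; the wrist camera has in their place "tool_from_camera" (4x4, takes a point from camera to tool coordinates, whose origin is the TCP and whose axes are the flange's). Camera axes: x right, y down, z forward; pixel columns grow to the right and rows downward; lengths in mm; the calibration is good to about 2 mm. A picture is of the moment at which its call begins: read the wrist's pose just before it.
- order.finish_job(): hands the job in, once; it reports no verdict.
The state is a dict: "time_s": time; "joints": joint angles; "dq": joint speeds; "tau": joint torques, N m; "eef_pos": TCP position; "ee_rot": TCP orientation; "force": force on the tool from outside, world axes, zero at the start; "wrist_torque": the same for the moment, N m; "grip_width": opening from 0.0 (shut) to 1.0 (fully open).
Only numpy, scipy, OpenCV 4.12 (cv2) and the standard library are available. Lean on these libraries where they do the work, as an engineer would, in place of code of your own. Each camera call takes 0.05 s, during which the arm holds its last target. There are 200 camera calls.

## Working session

There is one attempt and no reset: what is moved stays moved. The work goes in short steps, Python scripts to look and compute and a tool call to move; the robot and the scene stay as the last step left them, time stands still between calls to the robot, and variables do not carry over. Pictures are saved under pics/ and viewed, about 12 in all and at most 16, crops included, and the job is handed in when it is done.

Besides the shell and the picture viewer there is one more tool, called after ">>>" by a JSON object that holds its "method" and its "body". play_rows: Moves the arm, as the interface text tells. Its arguments: {"type":"object","properties":{"deltas":{"type":"array","items":{"type":"array","items":{"type":"number"}}},"squeeze":{"type":"number"}},"required":["deltas"]}

```bash
mkdir -p pics
cat > h.py <<'E'
import numpy as np, cv2
from rig import sensors, capture, order, ctrl
def save(c,n): cv2.imwrite('pics/'+n,cv2.cvtColor(c['pixels'],cv2.COLOR_RGB2BGR))
def rays(c,u,v):
    xd=(np.asarray(u,float)-c['cx'])/c['fx']; yd=(np.asarray(v,float)-c['cy'])/c['fy']
    x,y=xd,yd
    for _ in range(20):
        s=1+c['k1']*(x*x+y*y); x,y=xd/s,yd/s
    return np.stack([x,y,np.ones_like(x)],-1)
def pts(c,u,v):
    z=c['z_map'][np.asarray(v,int),np.asarray(u,int)]
    return (rays(c,u,v)*z[...,None])@np.array(c['rotation']).T+np.array(c['eye'])
def plane(c,u,v,h):
    d=rays(c,u,v)@np.array(c['rotation']).T; e=np.array(c['eye'])
    return e+d*((h-e[2])/d[...,2])[...,None]
E
python3 - <<'E'
from h import *
print(sensors.sense(),ctrl.tcp_to_grasp)
for n in('scene','top'):
    c=capture(n);save(c,n+'0.png');print(n,c['eye'],np.array(c['rotation']).round(3).tolist(),c['fx'],c['k1'])
    np.save(n+'0.npy',c,allow_pickle=True)
E
```

```text
{'time_s': 0.0, 'joints': array([ 9.46638708e-01,  3.13456257e-01,  1.49846082e+00, -4.45218736e-05,
        1.33100918e+00, -2.23390735e-01]), 'dq': array([-0.00103218,  0.00190503,  0.00178452,  0.000254  , -0.0004059 ,
       -0.00061214]), 'tau': array([-2.74046848e-03, -4.12269831e+01, -2.59729600e+01, -4.26827546e-04,
        4.26739192e-03,  2.93781852e-05]), 'eef_pos': array([204.67043229, 483.16772911, 230.72294595]), 'ee_rot': array([-2.54482989e-04,  1.99039875e-01,  9.79991165e-01, -6.16708455e-04]), 'force': array([-0.83491056, -0.17245985,  0.89142843]), 'wrist_torque': array([ 0.04009227,  0.00336622, -0.02358019]), 'grip_width': 1.0042535158424502} -18.700000000000003
scene [ 62.61681264 780.32230821 455.0772104 ] [0.152, -0.254, 0.806, -0.512] 436.57632044787806 -0.05587513454853087
top [453.19984762 177.74467571 934.82551936] [0.005, -0.699, 0.715, -0.019] 462.217707727236 -0.050411440298582945
```

View pics/scene0.png

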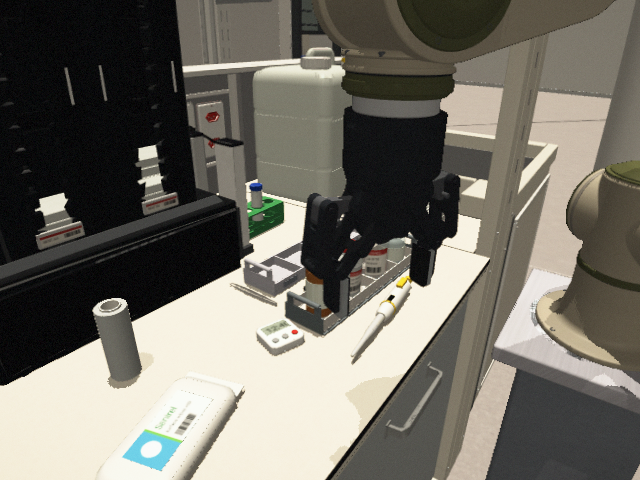

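View pics/top0.png

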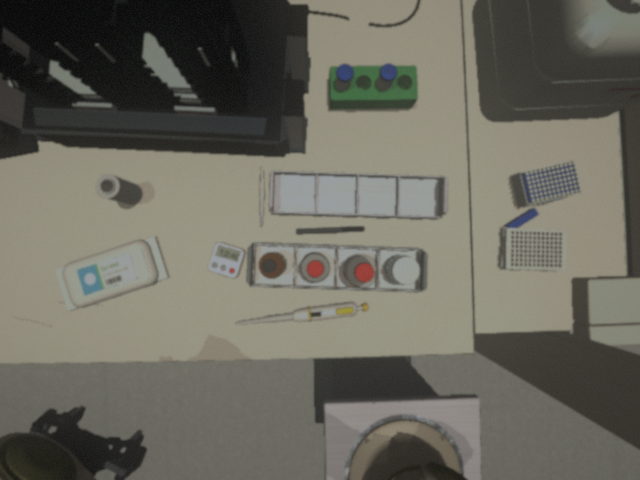

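The carrier is the nearer tray: slim (268,265), red-capped (315,268), red-capped (362,270) and jar (404,268). The rack spans (272-445, 172-218), the marker is at (330,230), and a pipette lies in front at (300,313).

```bash
cat >> h.py <<'E'
from scipy.spatial.transform import Rotation as R
def fix(c):
    if 'rotation' in c and np.array(c['rotation']).shape==(4,):
        q=c['rotation']; c['rotation']=R.from_quat([q[1],q[2],q[3],q[0]]).as_matrix()
    return c
E
python3 - <<'E'
from h import *
c=fix(np.load('top0.npy',allow_pickle=True).item())
v,u=np.mgrid[0:480,0:640]; P=pts(c,u,v); Z=P[...,2]; ok=c['z_map']>0
print('bench',np.median(Z[330:340,100:200]), P[265,268],P[268,404])
# caps: high blobs in carrier area
for n,(u0,u1) in dict(slim=(250,292),b2=(294,336),b3=(338,380),jar=(382,424)).items():
    m=np.zeros_like(ok); m[240:295,u0:u1]=1; m&=ok
    top=np.percentile(Z[m],99); k=m&(Z>top-8)
    q=P[k]; (cx,cy),r=cv2.minEnclosingCircle(q[:,:2].astype(np.float32))
    print(n,'top',top.round(1),'n',k.sum(),'mean',q.mean(0).round(1),'circ',round(cx,1),round(cy,1),'r',round(r,1))
# trays by height: rims
for n,(r0,r1,c0,c1) in dict(rack=(160,228,255,460),carrier=(234,300,235,440)).items():
    m=np.zeros_like(ok); m[r0:r1,c0:c1]=1; k=m&ok&(Z>18)&(Z<70)
    nc,l,s,_=cv2.connectedComponentsWithStats(k.astype(np.uint8)); 
    q=P[k]; rc=cv2.minAreaRect(q[:,:2].astype(np.float32)); print(n,rc, np.percentile(Z[k],[5,50,95]))
    e=m&ok&(Z>45)&(Z<66); print(' ends',[ (P[e&(u<(c0+c1)/2)].mean(0).round(1)),P[e&(u>(c0+c1)/2)].mean(0).round(1)])
im=cv2.cvtColor(c['pixels'],cv2.COLOR_RGB2BGR)[150:330,220:470]
cv2.imwrite('pics/crop1.png',cv2.resize(im,None,fx=3.2,fy=3.2,interpolation=cv2.INTER_CUBIC))
# pipette heights
print('pipette z',np.percentile(Z[300:325,300:370],[50,90,99]), P[308,365],P[322,240],P[230,330])
E
```

```text
bench -0.11486906411431619 [431.92040045 250.65863597 153.05601039] [418.87030571   8.11981873  91.73232717]
slim top 152.1 n 148 mean [431.  250.2 150.5] circ 430.7 250.4 r 11.5
b2 top 115.2 n 225 mean [422.8 171.2 113.3] circ 423.3 170.9 r 15.7
b3 top 139.8 n 300 mean [415.3  86.4 137.6] circ 415.3 86.4 r 17.4
jar top 93.5 n 616 mean [414.7   4.8  90.8] circ 414.7 4.4 r 25.6
rack ((564.6749267578125, 83.73382568359375), (344.8263244628906, 85.5211181640625), 87.24962615966797) [19.70016019 26.06671488 57.56986612]
 ends [array([572. , 251.1,  56. ]), array([556.8, -82.6,  55.9])]
carrier ((421.89996337890625, 143.3274383544922), (372.7272033691406, 83.15496063232422), 86.68636322021484) [20.02050406 30.32985981 63.27818507]
 ends [array([432.4, 285.9,  56.2]), array([415.2,  -0.9,  57.4])]
pipette z [ 3.3966443  29.51516627 35.69610489] [339.20161611  73.71790361  22.62786168] [317.3568231  320.56464178  19.08377456] [495.12343659 138.66786832  11.24326042]
```

View pics/crop1.png

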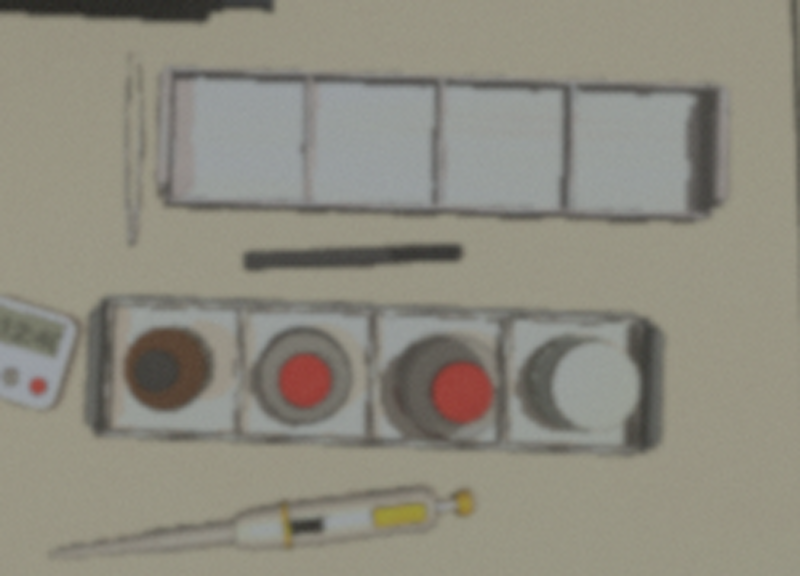

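>>> {"method": "play_rows", "body": {"deltas": [[0.47, -0.48, 0, 0, 0, -0.97, 1], [0.47, -0.48, 0, 0, 0, -0.97, 1], [0.47, -0.48, 0, 0, 0, -0.97, 1], [0.47, -0.48, 0, 0, 0, -0.97, 1], [0.47, -0.48, 0, 0, 0, -0.97, 1], [0.47, -0.48, 0, 0, 0, -0.97, 1], [0.47, -0.48, 0, 0, 0, -0.97, 1], [0.47, -0.48, 0, 0, 0, -0.97, 1]], "squeeze": 70}}

```text
time_s: 0.77
eef_pos: [355.9, 328.7, 231.1]
ee_rot: [-0.0, 0.572, 0.82, -0.0]
force: [0.5, 0.9, -0.0]
grip_width: 1.006
```

>>> {"method": "play_rows", "body": {"deltas": [[0.47, -0.48, 0, 0, 0, -0.97, 1], [0.47, -0.48, 0, 0, 0, -0.97, 1], [0.47, -0.48, 0, 0, 0, -0.97, 1], [0.3, -0.3, 0, 0, 0, -0.97, 1], [0, 0, 0, 0, 0, 0, 1], [0, 0, 0, 0, 0, 0, 1]]}}

```text
time_s: 1.27
eef_pos: [423.6, 259.9, 230.9]
ee_rot: [-0.0, 0.724, 0.69, -0.0]
force: [-0.3, 0.1, 0.1]
grip_width: 1.001
```

```bash
cat >> h.py <<'E'
def st():
    s=sensors.sense(); q=s['ee_rot']; M=R.from_quat([q[1],q[2],q[3],q[0]]).as_matrix()
    print('t',round(s['time_s'],2),'p',s['eef_pos'].round(1),'jaw deg',np.degrees(np.arctan2(M[1,1],M[0,1])).round(1),'toolz',M[:,2].round(3),'F',s['force'].round(1),'w',round(s['grip_width'],3)); return s,M
E
python3 - <<'E'
from h import *
s,M=st()
c=fix(np.load('top0.npy',allow_pickle=True).item())
v,u=np.mgrid[0:480,0:640]; P=pts(c,u,v).reshape(-1,3); P=P[(c['z_map']>0).ravel()]
for y0 in range(-80,330,40):
    k=(P[:,1]>y0)&(P[:,1]<y0+40)&(P[:,2]>80)&(P[:,0]>520); print(y0,'nearest tall x',P[k,0].min().round() if k.any() else None,P[k,2].max().round() if k.any() else '')
w=capture('wrist'); save(w,'w1.png'); T=np.array(w['tool_from_camera']); print(T.round(3).tolist())
v,u=np.mgrid[0:480,0:640]; z=w['z_map']; X=rays(w,u,v)*z[...,None]; X=X@T[:3,:3].T+T[:3,3]; X=X@M.T+s['eef_pos']
k=(z>0)&(X[...,2]>137)&(X[...,2]<160)&(np.hypot(X[...,0]-431,X[...,1]-250)<25); print(k.sum(),X[k].mean(0) if k.any() else '')
if k.any(): print(cv2.minEnclosingCircle(X[k][:,:2].astype(np.float32)), np.percentile(X[k][:,2],[5,50,95]))
E
```

```text
t 1.27 p [423.6 259.9 230.9] jaw deg -2.8 toolz [-0.001 -0.    -1.   ] F [-0.3  0.1  0.1] w 1.001
-80 nearest tall x None 
-40 nearest tall x 902.0 120.0
0 nearest tall x 761.0 117.0
40 nearest tall x 766.0 116.0
80 nearest tall x 761.0 117.0
120 nearest tall x 769.0 115.0
160 nearest tall x 654.0 269.0
200 nearest tall x 639.0 269.0
240 nearest tall x 640.0 470.0
280 nearest tall x 643.0 519.0
320 nearest tall x 646.0 525.0
[[0.0, -0.958, -0.288, 74.036], [1.0, 0.0, -0.0, 0.253], [0.0, -0.288, 0.958, -142.006], [0.0, 0.0, 0.0, 1.0]]
903 [432.43743355 254.08092689 149.13034504]
((432.59381103515625, 252.36558532714844), 11.498880386352539) [140.83546043 150.10035721 151.28928833]
```

>>> {"method": "play_rows", "body": {"deltas": [[0.2, -0.21, 0, 0, 0, 0, 1], [0, 0, -0.5, 0, 0, 0, 1], [0, 0, -0.6, 0, 0, 0, 1], [0, 0, -0.6, 0, 0, 0, 1], [0, 0, -0.4, 0, 0, 0, 1], [0, 0, -0.25, 0, 0, 0, 1], [0, 0, 0, 0, 0, 0, 1], [0, 0, 0, 0, 0, 0, -1]]}}

```text
time_s: 1.98
eef_pos: [431.8, 252.0, 137.8]
ee_rot: [0.0, 0.724, 0.69, 0.0]
force: [-0.4, 0.1, 0.5]
grip_width: 0.884
```

>>> {"method": "play_rows", "body": {"deltas": [[0, 0, 0, 0, 0, 0, -1], [0, 0, 0, 0, 0, 0, -1], [0, 0, 0, 0, 0, 0, -1], [0, 0, 0, 0, 0, 0, -1], [0, 0, 0, 0, 0, 0, -1], [0, 0, 0, 0, 0, 0, -1], [0, 0, 0, 0, 0, 0, -1], [0, 0, 0, 0, 0, 0, -1]]}}

```text
time_s: 2.65
eef_pos: [432.1, 251.9, 138.1]
ee_rot: [0.0, 0.724, 0.69, 0.001]
force: [-0.2, -0.6, 5.2]
grip_width: 0.235
```

>>> {"method": "play_rows", "body": {"deltas": [[0, 0, 0, 0, 0, 0, -1], [0, 0, 0, 0, 0, 0, -1], [0, 0, 0, 0, 0, 0, -1]]}}

```text
time_s: 2.9
eef_pos: [432.1, 251.9, 138.1]
ee_rot: [0.0, 0.724, 0.69, 0.001]
force: [-0.5, 0.1, 6.1]
grip_width: 0.239
```

Run:
```python
from h import *
st(); c=capture('wrist'); save(c,'w2.png')
```

```text
t 2.9 p [432.1 251.9 138.1] jaw deg -2.8 toolz [ 0.002  0.    -1.   ] F [-0.5  0.1  6.1] w 0.239
```

View pics/w2.png

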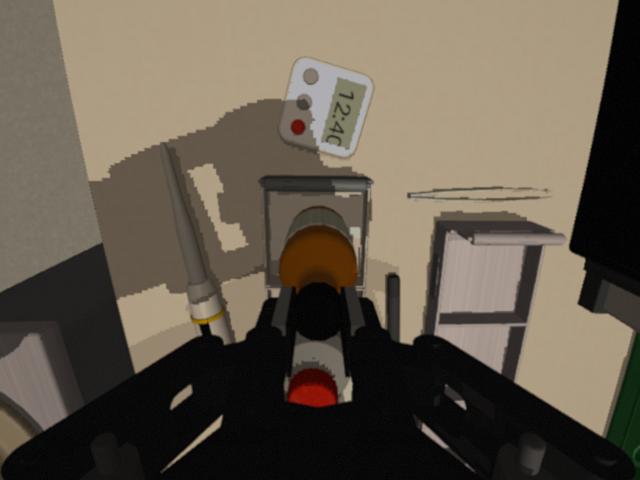

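The pads hold the slim bottle's black cap at (320,310) and it stands straight, so I'll lift it.

>>> {"method": "play_rows", "body": {"deltas": [[0, 0, 0.1, 0, 0, 0, -1], [0, 0, 0.2, 0, 0, 0, -1], [0, 0, 0.3, 0, 0, 0, -1], [0, 0, 0.4, 0, 0, 0, -1], [0, 0, 0.4, 0, 0, 0, -1], [0, 0, 0.4, 0, 0, 0, -1], [0, 0, 0.2, 0, 0, 0, -1], [0, 0, 0, 0, 0, 0, -1]]}}

```text
time_s: 3.62
eef_pos: [432.2, 252.0, 219.0]
ee_rot: [0.001, 0.724, 0.69, 0.001]
force: [0.7, -0.2, -1.5]
grip_width: 0.235
```

>>> {"method": "play_rows", "body": {"deltas": [[0.15, 0, 0, 0, 0, 0, -1], [0.35, 0, 0, 0, 0, 0, -1], [0.5, 0, 0, 0, 0, 0, -1], [0.6, 0, 0, 0, 0, 0, -1], [0.6, 0, 0, 0, 0, 0, -1], [0.5, 0, 0, 0, 0, 0, -1], [0.3, -0.2, 0, 0, 0, 0, -1], [0.2, -0.4, 0, 0, 0, 0, -1]]}}

```text
time_s: 4.28
eef_pos: [560.6, 228.2, 215.1]
ee_rot: [-0.001, 0.724, 0.69, -0.001]
force: [-0.1, -0.2, -2.0]
grip_width: 0.238
```

>>> {"method": "play_rows", "body": {"deltas": [[0, -0.6, 0, 0, 0, 0, -1], [0, -0.8, 0, 0, 0, 0, -1], [0, -0.8, 0, 0, 0, 0, -1], [0, -0.8, 0, 0, 0, 0, -1], [0, -0.8, 0, 0, 0, 0, -1], [0, -0.8, 0, 0, 0, 0, -1], [0, -0.7, 0, 0, 0, 0, -1], [0, -0.6, 0, 0, 0, 0, -1]]}}

```text
time_s: 4.95
eef_pos: [559.3, -10.4, 215.9]
ee_rot: [-0.001, 0.725, 0.689, -0.001]
force: [0.8, -0.1, -2.3]
grip_width: 0.234
```

>>> {"method": "play_rows", "body": {"deltas": [[0, -0.4, 0, 0, 0, 0, -1], [0, -0.2, 0, 0, 0, 0, -1], [0, -0.1, 0, 0, 0, 0, -1], [0, 0, 0, 0, 0, 0, -1], [0, 0, 0, 0, 0, 0, -1]]}}

```text
time_s: 5.37
eef_pos: [559.6, -35.4, 216.9]
ee_rot: [-0.0, 0.724, 0.69, -0.0]
force: [0.4, 0.6, -1.9]
grip_width: 0.234
```

Run:
```python
from h import *
st(); c=capture('top'); save(c,'t2.png'); im=cv2.imread('pics/t2.png')[120:340,180:480]; 
w=capture('wrist'); save(w,'w3.png'); 
cv2.imwrite('pics/m2.png',np.hstack([cv2.resize(im,(400,293)),cv2.resize(cv2.imread('pics/w3.png'),(391,293))]))
```

```text
t 5.37 p [559.6 -35.4 216.9] jaw deg -2.8 toolz [-0.001  0.    -1.   ] F [ 0.4  0.6 -1.9] w 0.234
```

View pics/m2.png

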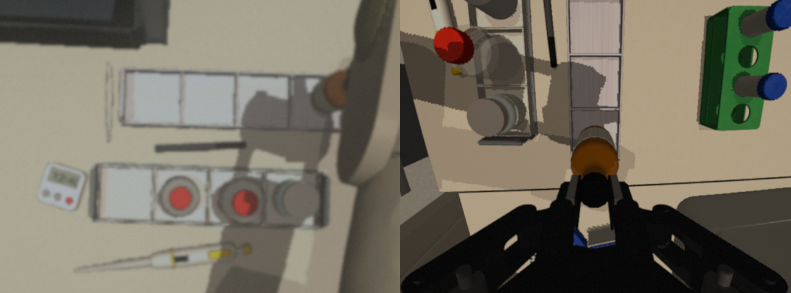

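>>> {"method": "play_rows", "body": {"deltas": [[0, -0.08, -0.2, 0, 0, 0, -1], [0, 0, -0.35, 0, 0, 0, -1], [0, 0, -0.4, 0, 0, 0, -1], [0, 0, -0.4, 0, 0, 0, -1], [0, 0, -0.3, 0, 0, 0, -1], [0, 0, -0.2, 0, 0, 0, -1], [0, 0, -0.05, 0, 0, 0, -1], [0, 0, 0, 0, 0, 0, -1]]}}

```text
time_s: 6.13
eef_pos: [559.5, -39.2, 140.9]
ee_rot: [-0.0, 0.724, 0.69, -0.0]
force: [0.6, -0.1, -1.0]
grip_width: 0.239
```

>>> {"method": "play_rows", "body": {"deltas": [[0, 0, -0.03, 0, 0, 0, -1], [0, 0, -0.02, 0, 0, 0, -1], [0, 0, 0, 0, 0, 0, -1]]}}

```text
time_s: 6.38
eef_pos: [559.8, -39.4, 139.7]
ee_rot: [0.0, 0.724, 0.69, 0.0]
force: [0.1, 1.1, -2.3]
grip_width: 0.231
```

>>> {"method": "play_rows", "body": {"deltas": [[0, 0, -0.03, 0, 0, 0, -1], [0, 0, -0.02, 0, 0, 0, -1], [0, 0, 0, 0, 0, 0, -1]]}}

```text
time_s: 6.63
eef_pos: [560.2, -39.6, 138.2]
ee_rot: [0.001, 0.724, 0.69, 0.0]
force: [0.5, 0.7, 4.3]
grip_width: 0.237
```

Contact with the floor, so I release and move clear.

>>> {"method": "play_rows", "body": {"deltas": [[0, 0, 0, 0, 0, 0, -0.3], [0, 0, 0, 0, 0, 0, 0.1], [0, 0, 0, 0, 0, 0, 0.4], [0, 0, 0, 0, 0, 0, 1], [0, 0, 0, 0, 0, 0, 1], [0, 0, 0, 0, 0, 0, 1], [0, 0, 0.3, 0, 0, 0, 1], [0, 0, 0.6, 0, 0, 0, 1]]}}

```text
time_s: 7.3
eef_pos: [558.4, -39.1, 171.3]
ee_rot: [-0.002, 0.724, 0.69, -0.001]
force: [0.3, 0.4, -0.6]
grip_width: 0.999
```

>>> {"method": "play_rows", "body": {"deltas": [[0, 0, 0.9, 0, 0, 0, 1], [-0.1, 0.5, 0, 0, 0, 0, 1], [-0.3, 0.8, 0, 0, 0, 0, 1], [-0.5, 0.8, 0, 0, 0, 0, 1], [-0.6, 0.8, 0, 0, 0, 0, 1], [-0.6, 0.8, 0, 0, 0, 0, 1], [-0.6, 0.7, 0, 0, 0, 0, 1], [-0.4, 0.5, 0, 0, 0, 0, 1]]}}

```text
time_s: 7.97
eef_pos: [433.5, 158.5, 209.4]
ee_rot: [-0.0, 0.724, 0.69, 0.0]
force: [1.1, 0.5, -0.9]
grip_width: 1.0
```

>>> {"method": "play_rows", "body": {"deltas": [[-0.2, 0.2, 0, 0, 0, 0, 1], [-0.1, 0.1, 0, 0, 0, 0, 1], [0, 0, 0, 0, 0, 0, 1]]}}

```text
time_s: 8.22
eef_pos: [423.6, 168.8, 209.4]
ee_rot: [0.0, 0.724, 0.69, 0.0]
force: [-0.2, -0.4, -0.2]
grip_width: 0.999
```

```bash
cat >> h.py <<'E'
def wfind(s,M,x,y,z0,z1,rad,name):
    w=capture('wrist'); save(w,name); T=np.array(w['tool_from_camera'])
    v,u=np.mgrid[0:480,0:640]; z=w['z_map']; X=rays(w,u,v)*z[...,None]; X=X@T[:3,:3].T+T[:3,3]; X=X@M.T+s['eef_pos']
    k=(z>0)&(X[...,2]>z0)&(X[...,2]<z1)&(np.hypot(X[...,0]-x,X[...,1]-y)<rad)
    print(k.sum(),cv2.minEnclosingCircle(X[k][:,:2].astype(np.float32)) if k.any() else '', np.percentile(X[k][:,2],[5,50,95]) if k.any() else '')
E
python3 - <<'E'
from h import *
s,M=st(); wfind(s,M,423,171,108,120,25,'w4.png')
c=capture('top'); save(c,'t3.png')
cv2.imwrite('pics/m3.png',np.hstack([cv2.resize(cv2.imread('pics/t3.png')[120:340,180:480],(400,293)),cv2.resize(cv2.imread('pics/w4.png'),(391,293))]))
E
```

```text
t 8.22 p [423.6 168.8 209.4] jaw deg -2.8 toolz [ 0. -0. -1.] F [-0.2 -0.4 -0.2] w 0.999
1276 ((424.7419738769531, 172.78285217285156), 15.957576751708984) [110.68275649 112.7780026  113.94672518]
```

View pics/m3.png

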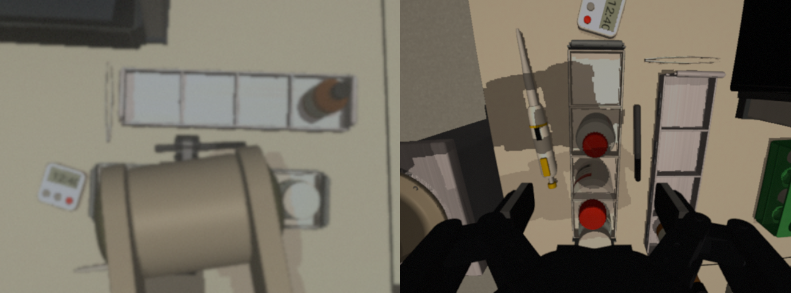

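The slim bottle stands in the rack's right-end well; next is the small one.

>>> {"method": "play_rows", "body": {"deltas": [[0.02, 0.08, -0.3, 0, 0, 0, 1], [0, 0, -0.6, 0, 0, 0, 1], [0, 0, -0.6, 0, 0, 0, 1], [0, 0, -0.6, 0, 0, 0, 1], [0, 0, -0.4, 0, 0, 0, 1], [0, 0, -0.18, 0, 0, 0, 1], [0, 0, 0, 0, 0, 0, 1], [0, 0, 0, 0, 0, 0, -1]]}}

```text
time_s: 8.98
eef_pos: [425.2, 171.3, 102.5]
ee_rot: [0.0, 0.724, 0.689, 0.0]
force: [0.3, 0.1, 0.7]
grip_width: 0.885
```

>>> {"method": "play_rows", "body": {"deltas": [[0, 0, 0, 0, 0, 0, -1], [0, 0, 0, 0, 0, 0, -1], [0, 0, 0, 0, 0, 0, -1], [0, 0, 0, 0, 0, 0, -1], [0, 0, 0, 0, 0, 0, -1], [0, 0, 0, 0, 0, 0, -1], [0, 0, 0, 0, 0, 0, -1], [0, 0, 0, 0, 0, 0, -1]]}}

```text
time_s: 9.65
eef_pos: [424.9, 171.9, 103.2]
ee_rot: [0.001, 0.724, 0.69, 0.001]
force: [-2.4, -0.4, 7.9]
grip_width: 0.337
```

>>> {"method": "play_rows", "body": {"deltas": [[0, 0, 0.1, 0, 0, 0, -1], [0, 0, 0.2, 0, 0, 0, -1], [0, 0, 0.2, 0, 0, 0, -1], [0, 0, 0, 0, 0, 0, -1]]}}

```text
time_s: 9.98
eef_pos: [425.3, 171.9, 123.8]
ee_rot: [0.001, 0.724, 0.69, 0.001]
force: [0.1, 0.2, -1.9]
grip_width: 0.331
```

Run:
```python
from h import *
st(); w=capture('wrist'); save(w,'w5.png'); cv2.imwrite('pics/m4.png',cv2.imread('pics/w5.png')[150:450,150:500])
```

```text
t 9.98 p [425.3 171.9 123.8] jaw deg -2.8 toolz [ 0.003  0.    -1.   ] F [ 0.1  0.2 -1.9] w 0.331
```

View pics/m4.png

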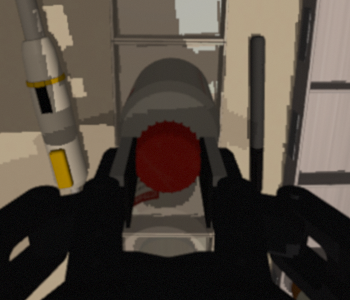

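>>> {"method": "play_rows", "body": {"deltas": [[0, 0, 0.3, 0, 0, 0, -1], [0, 0, 0.5, 0, 0, 0, -1], [0, 0, 0.5, 0, 0, 0, -1], [0.1, 0, 0.2, 0, 0, 0, -1], [0.4, 0, 0, 0, 0, 0, -1], [0.6, 0, 0, 0, 0, 0, -1], [0.7, 0, 0, 0, 0, 0, -1], [0.6, -0.2, 0, 0, 0, 0, -1]]}}

```text
time_s: 10.7
eef_pos: [521.8, 164.4, 181.3]
ee_rot: [-0.0, 0.724, 0.69, 0.0]
force: [0.3, 0.8, -1.6]
grip_width: 0.331
```

>>> {"method": "play_rows", "body": {"deltas": [[0.5, -0.4, 0, 0, 0, 0, -1], [0.3, -0.6, 0, 0, 0, 0, -1], [0.15, -0.7, 0, 0, 0, 0, -1], [0.05, -0.6, 0, 0, 0, 0, -1], [0, -0.4, 0, 0, 0, 0, -1], [0, -0.2, 0, 0, 0, 0, -1], [0, -0.1, 0, 0, 0, 0, -1], [0, 0, 0, 0, 0, 0, -1]]}}

```text
time_s: 11.37
eef_pos: [560.4, 43.6, 181.7]
ee_rot: [-0.0, 0.724, 0.689, -0.0]
force: [-0.1, 0.8, -1.6]
grip_width: 0.335
```

>>> {"method": "play_rows", "body": {"deltas": [[0.06, 0, -0.2, 0, 0, 0, -1], [0, 0, -0.35, 0, 0, 0, -1], [0, 0, -0.4, 0, 0, 0, -1], [0, 0, -0.4, 0, 0, 0, -1], [0, 0, -0.3, 0, 0, 0, -1], [0, 0, -0.2, 0, 0, 0, -1], [0, 0, -0.05, 0, 0, 0, -1], [0, 0, 0, 0, 0, 0, -1]]}}

```text
time_s: 12.03
eef_pos: [562.8, 44.4, 105.7]
ee_rot: [-0.0, 0.724, 0.69, -0.0]
force: [0.5, 0.1, -2.3]
grip_width: 0.331
```

>>> {"method": "play_rows", "body": {"deltas": [[0, 0, -0.03, 0, 0, 0, -1], [0, 0, -0.02, 0, 0, 0, -1], [0, 0, 0, 0, 0, 0, -1]]}}

```text
time_s: 12.28
eef_pos: [563.1, 43.8, 104.5]
ee_rot: [0.0, 0.724, 0.69, 0.0]
force: [0.7, 0.2, -1.6]
grip_width: 0.334
```

>>> {"method": "play_rows", "body": {"deltas": [[0, 0, -0.03, 0, 0, 0, -1], [0, 0, -0.02, 0, 0, 0, -1], [0, 0, 0, 0, 0, 0, -1]]}}

```text
time_s: 12.53
eef_pos: [563.4, 43.5, 103.3]
ee_rot: [0.001, 0.724, 0.69, 0.001]
force: [-0.7, -0.9, 5.1]
grip_width: 0.331
```

>>> {"method": "play_rows", "body": {"deltas": [[0, 0, 0, 0, 0, 0, -0.2], [0, 0, 0, 0, 0, 0, 0.2], [0, 0, 0, 0, 0, 0, 0.5], [0, 0, 0, 0, 0, 0, 1], [0, 0, 0, 0, 0, 0, 1], [0, 0, 0.3, 0, 0, 0, 1], [0, 0, 0.7, 0, 0, 0, 1], [0, 0, 0.9, 0, 0, 0, 1]]}}

```text
time_s: 13.2
eef_pos: [561.7, 43.9, 177.0]
ee_rot: [-0.002, 0.724, 0.69, -0.002]
force: [0.4, -0.2, -0.2]
grip_width: 1.001
```

>>> {"method": "play_rows", "body": {"deltas": [[0, 0, 0.7, 0, 0, 0, 1], [-0.3, 0.1, 0, 0, 0, 0, 1], [-0.6, 0.2, 0, 0, 0, 0, 1], [-0.8, 0.2, 0, 0, 0, 0, 1], [-0.8, 0.2, 0, 0, 0, 0, 1], [-0.7, 0.2, 0, 0, 0, 0, 1], [-0.3, 0.1, 0, 0, 0, 0, 1], [-0.15, 0.05, 0, 0, 0, 0, 1]]}}

```text
time_s: 13.87
eef_pos: [415.4, 86.3, 206.4]
ee_rot: [0.0, 0.724, 0.69, 0.0]
force: [0.0, -0.0, 0.3]
grip_width: 1.002
```

>>> {"method": "play_rows", "body": {"deltas": [[0, 0, 0, 0, 0, 0, 1], [0, 0, 0, 0, 0, 0, 1]]}}

```text
time_s: 14.03
eef_pos: [417.5, 85.6, 206.3]
ee_rot: [0.0, 0.724, 0.69, 0.0]
force: [1.9, 0.3, -0.5]
grip_width: 0.997
```

Run:
```python
from h import *
s,M=st(); wfind(s,M,416,87,131,145,28,'w6.png')
c=capture('top'); save(c,'t4.png')
cv2.imwrite('pics/m5.png',np.hstack([cv2.resize(cv2.imread('pics/t4.png')[120:340,180:480],(400,293)),cv2.resize(cv2.imread('pics/w6.png'),(391,293))]))
```

```text
t 14.03 p [417.5  85.6 206.3] jaw deg -2.8 toolz [ 0.001 -0.    -1.   ] F [ 1.9  0.3 -0.5] w 0.997
1986 ((417.4052734375, 88.1447525024414), 17.804636001586914) [134.92492426 137.00802531 138.17004656]
```

View pics/m5.png

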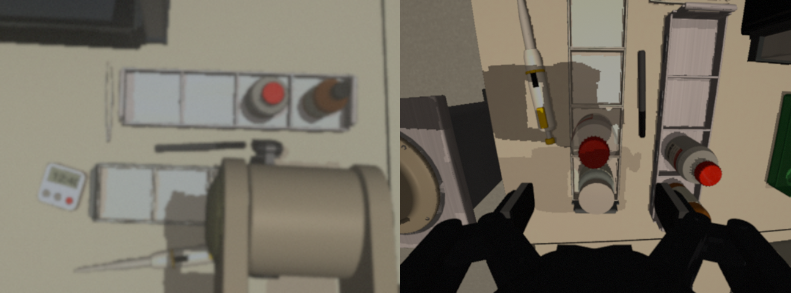

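The slim and small bottles stand in the two right wells. Now the large one.

>>> {"method": "play_rows", "body": {"deltas": [[-0.02, 0.04, -0.3, 0, 0, 0, 1], [0, 0, -0.5, 0, 0, 0, 1], [0, 0, -0.5, 0, 0, 0, 1], [0, 0, -0.4, 0, 0, 0, 1], [0, 0, -0.25, 0, 0, 0, 1], [0, 0, -0.12, 0, 0, 0, 1], [0, 0, 0, 0, 0, 0, 1], [0, 0, 0, 0, 0, 0, -1]], "squeeze": 90}}

```text
time_s: 14.8
eef_pos: [416.6, 87.2, 123.5]
ee_rot: [0.0, 0.724, 0.69, 0.0]
force: [-0.5, -0.3, -0.8]
grip_width: 0.886
```

>>> {"method": "play_rows", "body": {"deltas": [[0, 0, 0, 0, 0, 0, -1], [0, 0, 0, 0, 0, 0, -1], [0, 0, 0, 0, 0, 0, -1], [0, 0, 0, 0, 0, 0, -1], [0, 0, 0, 0, 0, 0, -1], [0, 0, 0, 0, 0, 0, -1], [0, 0, 0, 0, 0, 0, -1], [0, 0, 0, 0, 0, 0, -1]]}}

```text
time_s: 15.47
eef_pos: [416.7, 87.3, 124.3]
ee_rot: [0.001, 0.724, 0.69, 0.001]
force: [0.4, -1.4, 7.1]
grip_width: 0.374
```

>>> {"method": "play_rows", "body": {"deltas": [[0, 0, 0.1, 0, 0, 0, -1], [0, 0, 0.2, 0, 0, 0, -1], [0, 0, 0.2, 0, 0, 0, -1], [0, 0, 0, 0, 0, 0, -1]]}}

```text
time_s: 15.8
eef_pos: [416.8, 87.4, 144.9]
ee_rot: [0.001, 0.724, 0.69, 0.001]
force: [0.5, 0.4, -3.7]
grip_width: 0.366
```

Run:
```python
from h import *
st(); w=capture('wrist'); save(w,'w7.png'); cv2.imwrite('pics/m6.png',cv2.imread('pics/w7.png')[150:450,150:500])
```

```text
t 15.8 p [416.8  87.4 144.9] jaw deg -2.8 toolz [ 0.003 -0.    -1.   ] F [ 0.5  0.4 -3.7] w 0.366
```

View pics/m6.png

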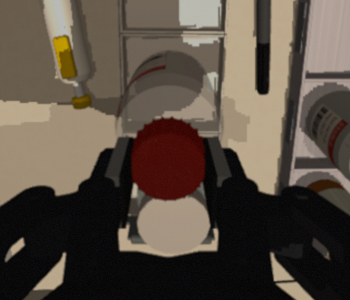

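The large bottle is held upright by its cap.

>>> {"method": "play_rows", "body": {"deltas": [[0, 0, 0.3, 0, 0, 0, -1], [0, 0, 0.5, 0, 0, 0, -1], [0, 0, 0.5, 0, 0, 0, -1], [0.1, 0.1, 0.2, 0, 0, 0, -1], [0.3, 0.2, 0, 0, 0, 0, -1], [0.5, 0.2, 0, 0, 0, 0, -1], [0.6, 0.2, 0, 0, 0, 0, -1], [0.6, 0.2, 0, 0, 0, 0, -1]]}}

```text
time_s: 16.52
eef_pos: [500.9, 124.2, 202.5]
ee_rot: [-0.0, 0.724, 0.69, -0.0]
force: [1.2, -0.0, -4.6]
grip_width: 0.37
```

>>> {"method": "play_rows", "body": {"deltas": [[0.6, 0.04, 0, 0, 0, 0, -1], [0.5, 0, 0, 0, 0, 0, -1], [0.3, 0, 0, 0, 0, 0, -1], [0.2, 0, 0, 0, 0, 0, -1], [0.04, 0, 0, 0, 0, 0, -1], [0, 0, 0, 0, 0, 0, -1], [0, 0, 0, 0, 0, 0, -1]]}}

```text
time_s: 17.1
eef_pos: [565.2, 125.2, 202.7]
ee_rot: [-0.0, 0.724, 0.69, -0.0]
force: [0.3, -0.5, -4.5]
grip_width: 0.366
```

>>> {"method": "play_rows", "body": {"deltas": [[0.03, 0, -0.2, 0, 0, 0, -1], [0, 0, -0.35, 0, 0, 0, -1], [0, 0, -0.4, 0, 0, 0, -1], [0, 0, -0.4, 0, 0, 0, -1], [0, 0, -0.3, 0, 0, 0, -1], [0, 0, -0.2, 0, 0, 0, -1], [0, 0, -0.05, 0, 0, 0, -1], [0, 0, 0, 0, 0, 0, -1]]}}

```text
time_s: 17.77
eef_pos: [566.6, 125.0, 127.0]
ee_rot: [-0.0, 0.724, 0.69, -0.0]
force: [-0.5, -0.9, -3.3]
grip_width: 0.369
```

>>> {"method": "play_rows", "body": {"deltas": [[0, 0, -0.03, 0, 0, 0, -1], [0, 0, -0.02, 0, 0, 0, -1], [0, 0, 0, 0, 0, 0, -1]]}}

```text
time_s: 18.02
eef_pos: [567.0, 125.0, 125.7]
ee_rot: [0.0, 0.724, 0.69, 0.0]
force: [-0.7, 0.2, -3.8]
grip_width: 0.366
```

>>> {"method": "play_rows", "body": {"deltas": [[0, 0, -0.03, 0, 0, 0, -1], [0, 0, -0.02, 0, 0, 0, -1], [0, 0, 0, 0, 0, 0, -1]]}}

```text
time_s: 18.27
eef_pos: [567.4, 125.0, 124.4]
ee_rot: [0.001, 0.724, 0.69, 0.001]
force: [-0.1, -0.2, 3.9]
grip_width: 0.369
```

>>> {"method": "play_rows", "body": {"deltas": [[0, 0, 0, 0, 0, 0, -0.2], [0, 0, 0, 0, 0, 0, 0.2], [0, 0, 0, 0, 0, 0, 0.5], [0, 0, 0, 0, 0, 0, 1], [0, 0, 0, 0, 0, 0, 1], [0, 0, 0.3, 0, 0, 0, 1], [0, 0, 0.7, 0, 0, 0, 1], [0, 0, 0.9, 0, 0, 0, 1]]}}

```text
time_s: 18.93
eef_pos: [565.7, 124.9, 198.1]
ee_rot: [-0.002, 0.724, 0.69, -0.002]
force: [0.2, -0.3, 0.7]
grip_width: 0.996
```

>>> {"method": "play_rows", "body": {"deltas": [[-0.2, -0.1, 0.2, 0, 0, 0, 1], [-0.5, -0.3, 0, 0, 0, 0, 1], [-0.7, -0.5, 0, 0, 0, 0, 1], [-0.7, -0.6, 0, 0, 0, 0, 1], [-0.7, -0.6, 0, 0, 0, 0, 1], [-0.6, -0.5, 0, 0, 0, 0, 1], [-0.3, -0.3, -0.3, 0, 0, 0, 1], [-0.1, -0.1, -0.3, 0, 0, 0, 1]]}}

```text
time_s: 19.6
eef_pos: [413.6, 3.7, 183.6]
ee_rot: [0.001, 0.725, 0.689, 0.0]
force: [0.5, 0.5, -0.6]
grip_width: 0.994
```

>>> {"method": "play_rows", "body": {"deltas": [[0, 0, 0, 0, 0, 0, 1], [0, 0, 0, 0, 0, 0, 1]]}}

```text
time_s: 19.77
eef_pos: [414.9, 5.0, 183.5]
ee_rot: [-0.0, 0.724, 0.689, -0.0]
force: [0.6, -0.8, -0.2]
grip_width: 1.0
```

Run:
```python
from h import *
s,M=st(); wfind(s,M,415,6,85,97,35,'w8.png')
c=capture('top'); save(c,'t5.png')
cv2.imwrite('pics/m7.png',np.hstack([cv2.resize(cv2.imread('pics/t5.png')[120:340,180:480],(400,293)),cv2.resize(cv2.imread('pics/w8.png'),(391,293))]))
```

```text
t 19.77 p [414.9   5.  183.5] jaw deg -2.8 toolz [-0.  0. -1.] F [ 0.6 -0.8 -0.2] w 1.0
3698 ((416.5953063964844, 5.964483737945557), 25.806392669677734) [89.08984642 90.32494815 91.36511411]
```

View pics/m7.png

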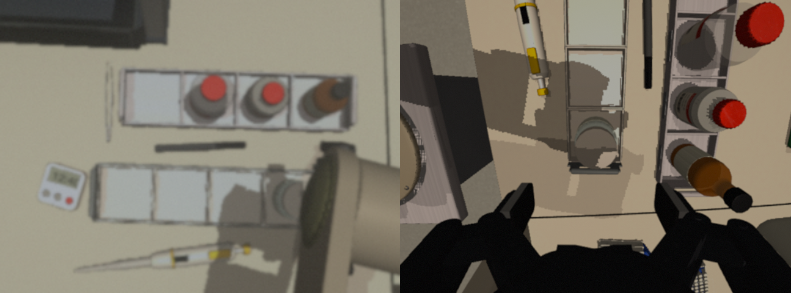

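All three bottles stand in the wells; now the jar.

>>> {"method": "play_rows", "body": {"deltas": [[0.03, 0.01, -0.3, 0, 0, 0, 1], [0, 0, -0.6, 0, 0, 0, 1], [0, 0, -0.6, 0, 0, 0, 1], [0, 0, -0.6, 0, 0, 0, 1], [0, 0, -0.4, 0, 0, 0, 1], [0, 0, -0.18, 0, 0, 0, 1], [0, 0, 0, 0, 0, 0, 1], [0, 0, 0, 0, 0, 0, -1]], "squeeze": 80}}

```text
time_s: 20.53
eef_pos: [416.7, 5.5, 76.8]
ee_rot: [0.0, 0.724, 0.69, 0.0]
force: [0.2, -0.8, 0.4]
grip_width: 0.886
```

>>> {"method": "play_rows", "body": {"deltas": [[0, 0, 0, 0, 0, 0, -1], [0, 0, 0, 0, 0, 0, -1], [0, 0, 0, 0, 0, 0, -1], [0, 0, 0, 0, 0, 0, -1], [0, 0, 0, 0, 0, 0, -1], [0, 0, 0, 0, 0, 0, -1], [0, 0, 0, 0, 0, 0, -1]]}}

```text
time_s: 21.12
eef_pos: [416.8, 5.3, 77.8]
ee_rot: [0.001, 0.724, 0.69, 0.001]
force: [-2.9, 1.4, 14.0]
grip_width: 0.569
```

>>> {"method": "play_rows", "body": {"deltas": [[0, 0, 0.1, 0, 0, 0, -1], [0, 0, 0.2, 0, 0, 0, -1], [0, 0, 0.2, 0, 0, 0, -1], [0, 0, 0, 0, 0, 0, -1]]}}

```text
time_s: 21.45
eef_pos: [416.9, 5.2, 97.8]
ee_rot: [0.001, 0.724, 0.69, 0.001]
force: [-0.9, -0.7, -1.6]
grip_width: 0.568
```

Run:
```python
from h import *
st(); w=capture('wrist'); save(w,'w9.png'); cv2.imwrite('pics/m8.png',cv2.imread('pics/w9.png')[150:450,150:500])
```

```text
t 21.45 p [416.9   5.2  97.8] jaw deg -2.8 toolz [ 0.003 -0.001 -1.   ] F [-0.9 -0.7 -1.6] w 0.568
```

View pics/m8.png

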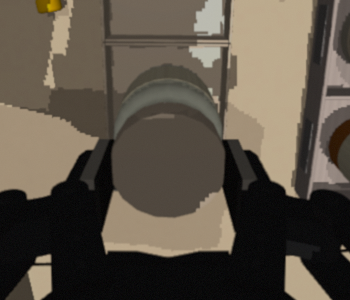

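>>> {"method": "play_rows", "body": {"deltas": [[0, 0, 0.3, 0, 0, 0, -1], [0, 0, 0.5, 0, 0, 0, -1], [0, 0, 0.5, 0, 0, 0, -1], [0, 0.2, 0.3, 0, 0, 0, -1], [0, 0.5, 0, 0, 0, 0, -1], [0, 0.7, 0, 0, 0, 0, -1], [0, 0.8, 0, 0, 0, 0, -1], [0, 0.8, 0, 0, 0, 0, -1]]}}

```text
time_s: 22.17
eef_pos: [415.8, 126.6, 160.0]
ee_rot: [-0.0, 0.725, 0.689, -0.0]
force: [1.0, -0.5, -2.1]
grip_width: 0.563
```

>>> {"method": "play_rows", "body": {"deltas": [[0, 0.8, 0, 0, 0, 0, -1], [0, 0.6, 0, 0, 0, 0, -1], [0, 0.4, 0, 0, 0, 0, -1], [0, 0.2, 0, 0, 0, 0, -1], [0, 0, 0, 0, 0, 0, -1], [0, 0, 0, 0, 0, 0, -1]]}}

```text
time_s: 22.67
eef_pos: [416.0, 204.9, 159.9]
ee_rot: [-0.0, 0.724, 0.69, -0.0]
force: [-0.2, -0.0, -2.2]
grip_width: 0.564
```

Run:
```python
from h import *
s,M=st(); p=s['eef_pos']
c=fix(capture('top')); save(c,'t6.png'); v,u=np.mgrid[0:480,0:640]; P=pts(c,u,v).reshape(-1,3); P=P[(c['z_map']>0).ravel()]
for z in range(160,620,40):
    k=(P[:,2]>z)&(P[:,2]<z+40)&(abs(P[:,1]-p[1])<160)&(P[:,0]<600)
    f=(P[:,2]>z)&(P[:,2]<z+40)&(P[:,1]>60)&(P[:,1]<360)&(P[:,0]>620)
    print(z,'arm front dx',(P[k,0].max()-p[0]).round(),'y',(P[k][:,1].min()-p[1]).round(),(P[k][:,1].max()-p[1]).round() if k.any() else '', '| furn min x,y',(P[f][:,0].min().round(),P[f][:,1].min().round()) if f.any() else None) if k.any() else print(z,'-',(P[f][:,0].min().round(),P[f][:,1].min().round()) if f.any() else None)
```

```text
t 22.67 p [416.  204.9 159.9] jaw deg -2.8 toolz [-0. -0. -1.] F [-0.2 -0.  -2.2] w 0.564
160 - (np.float64(646.0), np.float64(176.0))
200 arm front dx 56.0 y -15.0 10.0 | furn min x,y (np.float64(655.0), np.float64(178.0))
240 arm front dx 66.0 y -16.0 9.0 | furn min x,y (np.float64(654.0), np.float64(174.0))
280 - (np.float64(688.0), np.float64(275.0))
320 - (np.float64(686.0), np.float64(275.0))
360 arm front dx 40.0 y -54.0 32.0 | furn min x,y (np.float64(686.0), np.float64(276.0))
400 arm front dx 55.0 y -72.0 71.0 | furn min x,y (np.float64(686.0), np.float64(278.0))
440 arm front dx 48.0 y -82.0 66.0 | furn min x,y (np.float64(686.0), np.float64(279.0))
480 arm front dx -20.0 y -89.0 51.0 | furn min x,y (np.float64(686.0), np.float64(280.0))
520 arm front dx -93.0 y -90.0 17.0 | furn min x,y (np.float64(687.0), np.float64(323.0))
560 arm front dx -144.0 y -51.0 -24.0 | furn min x,y None
600 - None
```

The knuckles reach 66 mm in front of the tool, and the furniture begins about 640-655 at the left well. I'll turn the jaws 48° so they stay clear of both the furniture and the large bottle.

>>> {"method": "play_rows", "body": {"deltas": [[0, 0.02, 0, 0, 0, 1, -1], [0, 0.02, 0, 0, 0, 1, -1], [0, 0.01, 0, 0, 0, 1, -1], [0, 0, 0, 0, 0, 1, -1], [0, 0, 0, 0, 0, 1, -1], [0, 0, 0, 0, 0, 1, -1], [0, 0, 0, 0, 0, 1, -1], [0, 0, 0, 0, 0, 1, -1]]}}

```text
time_s: 23.38
eef_pos: [416.3, 206.2, 160.1]
ee_rot: [0.0, 0.379, 0.925, -0.0]
force: [0.1, -0.6, -2.7]
grip_width: 0.563
```

>>> {"method": "play_rows", "body": {"deltas": [[0.2, 0, 0, 0, 0, 0, -1], [0.4, 0, 0, 0, 0, 0, -1], [0.6, 0, 0, 0, 0, 0, -1], [0.6, 0, 0, 0, 0, 0, -1], [0.6, 0, 0, 0, 0, 0, -1], [0.5, 0, 0, 0, 0, 0, -1], [0.4, 0, 0, 0, 0, 0, -1], [0.3, 0, 0, 0, 0, 0, -1]]}}

```text
time_s: 24.05
eef_pos: [562.0, 206.1, 159.7]
ee_rot: [0.0, 0.384, 0.924, -0.0]
force: [0.7, 0.4, -2.6]
grip_width: 0.568
```

>>> {"method": "play_rows", "body": {"deltas": [[0.15, 0, 0, 0, 0, 0, -1], [0.05, 0, 0, 0, 0, 0, -1], [0, 0, 0, 0, 0, 0, -1], [0, 0, 0, 0, 0, 0, -1]]}}

```text
time_s: 24.38
eef_pos: [567.6, 207.2, 160.1]
ee_rot: [-0.0, 0.382, 0.924, -0.0]
force: [-0.0, -0.0, -2.6]
grip_width: 0.567
```

Run:
```python
from h import *
st(); w=capture('wrist'); save(w,'w10.png'); t=capture('top'); save(t,'t7.png')
cv2.imwrite('pics/m9.png',np.hstack([cv2.resize(cv2.imread('pics/t7.png')[120:340,180:480],(400,293)),cv2.resize(cv2.imread('pics/w10.png'),(391,293))]))
```

```text
t 24.38 p [567.6 207.2 160.1] jaw deg 45.1 toolz [-0. -0. -1.] F [-0.  -0.  -2.6] w 0.567
```

View pics/m9.png

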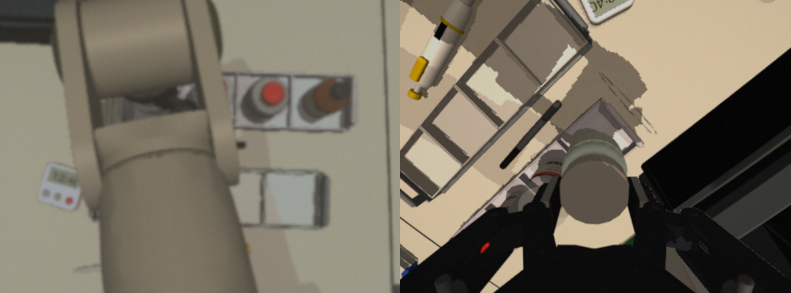

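The jar hangs upright over the left well, clear of the furniture.

>>> {"method": "play_rows", "body": {"deltas": [[0.05, 0, -0.2, 0, 0, 0, -1], [0, 0, -0.35, 0, 0, 0, -1], [0, 0, -0.4, 0, 0, 0, -1], [0, 0, -0.4, 0, 0, 0, -1], [0, 0, -0.3, 0, 0, 0, -1], [0, 0, -0.2, 0, 0, 0, -1], [0, 0, -0.13, 0, 0, 0, -1], [0, 0, 0, 0, 0, 0, -1]]}}

```text
time_s: 25.15
eef_pos: [569.7, 207.4, 80.0]
ee_rot: [-0.001, 0.381, 0.925, -0.0]
force: [-0.8, 0.1, -2.1]
grip_width: 0.565
```

>>> {"method": "play_rows", "body": {"deltas": [[0, 0, -0.03, 0, 0, 0, -1], [0, 0, -0.02, 0, 0, 0, -1], [0, 0, 0, 0, 0, 0, -1]]}}

```text
time_s: 25.4
eef_pos: [570.3, 207.5, 79.4]
ee_rot: [0.0, 0.381, 0.925, 0.0]
force: [-0.5, -0.0, -1.6]
grip_width: 0.567
```

>>> {"method": "play_rows", "body": {"deltas": [[0, 0, -0.03, 0, 0, 0, -1], [0, 0, -0.02, 0, 0, 0, -1], [0, 0, 0, 0, 0, 0, -1]]}}

```text
time_s: 25.65
eef_pos: [570.4, 207.4, 78.0]
ee_rot: [0.001, 0.381, 0.925, 0.0]
force: [-1.7, -0.3, 4.4]
grip_width: 0.567
```

>>> {"method": "play_rows", "body": {"deltas": [[0, 0, 0, 0, 0, 0, 0.25], [0, 0, 0, 0, 0, 0, 0.4], [0, 0, 0, 0, 0, 0, 0.5], [0, 0, 0, 0, 0, 0, 0.5], [0, 0, 0, 0, 0, 0, 0.5]]}}

```text
time_s: 26.07
eef_pos: [570.1, 207.4, 76.9]
ee_rot: [0.0, 0.381, 0.925, 0.0]
force: [0.2, 0.2, 0.4]
grip_width: 0.755
```

>>> {"method": "play_rows", "body": {"deltas": [[0, 0, 0.1, 0, 0, 0, 0.5], [0, 0, 0.3, 0, 0, 0, 0.5], [0, 0, 0.6, 0, 0, 0, 0.5], [0, 0, 0.8, 0, 0, 0, 0.5], [0, 0, 0.8, 0, 0, 0, 0.5], [-0.5, 0, 0.4, 0, 0, 0, 0.5], [-0.8, 0, 0, 0, 0, 0, 0.5], [-0.8, 0, 0, 0, 0, 0, 0.5]]}}

```text
time_s: 26.73
eef_pos: [485.6, 207.3, 198.8]
ee_rot: [0.001, 0.381, 0.924, 0.001]
force: [-0.4, 0.1, -0.4]
grip_width: 0.75
```

>>> {"method": "play_rows", "body": {"deltas": [[-0.8, 0.3, 0, 0, 0, 0, 0.5], [-0.8, 0.6, 0, 0, 0, 0, 0.5], [-0.8, 0.8, 0, 0, 0, 0, 0.5], [-0.8, 0.8, 0, 0, 0, 0, 0.5], [-0.8, 0.8, 0, 0, 0, 0, 0.5], [-0.5, 0.8, 0, 0, 0, 0, 0.5], [-0.2, 0.4, 0, 0, 0, 0, 0.5], [0, 0, 0, 0, 0, 0, 0.5]]}}

```text
time_s: 27.4
eef_pos: [303.8, 382.3, 198.1]
ee_rot: [0.0, 0.379, 0.925, 0.001]
force: [0.7, -0.0, -1.3]
grip_width: 0.747
```

Run:
```python
from h import *
st(); c=fix(capture('top')); save(c,'t8.png')
cv2.imwrite('pics/m10.png',cv2.resize(cv2.imread('pics/t8.png')[120:340,180:480],(780,572)))
v,u=np.mgrid[0:480,0:640]; P=pts(c,u,v); ok=c['z_map']>0
for n,x,y in(('jar',570,207),('large',566,125),('small',563,43),('slim',559,-39)):
    k=ok&(abs(P[...,0]-x)<38)&(abs(P[...,1]-y)<36); t=np.percentile(P[k][:,2],99); k&=P[...,2]>t-8
    print(n,t.round(1),[round(float(a),1) for a in cv2.minEnclosingCircle(P[k][:,:2].astype(np.float32))[0]])
```

```text
t 27.4 p [303.8 382.3 198.1] jaw deg 45.4 toolz [ 0.001  0.002 -1.   ] F [ 0.7 -0.  -1.3] w 0.747
jar 93.8 [568.6, 206.2]
large 140.0 [566.1, 124.6]
small 115.2 [561.7, 43.2]
slim 152.4 [559.6, -39.4]
```

View pics/m10.png

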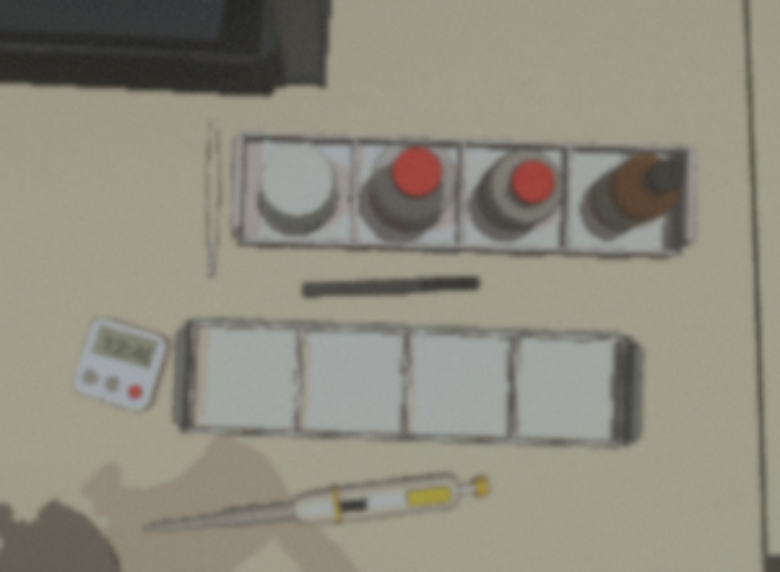

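All four stand in reverse order, with top heights matching those measured in the carrier. The timer, tweezers and marker haven't moved.

```bash
python3 -c "
from rig import order; print(order.finish_job())"
```

```text
the job is handed in; nothing more can be done
None
```

All four are in the metal rack in reverse order, and the job is handed in. From the rack's right end to its left they are the slim bottle, the small bottle, the large bottle and the jar.

- **Moves:** I gripped each by its cap or lid, lowered it until the force reading showed it touching the well floor, then released it. For the jar I turned the jaws 48° so the gripper cleared the furniture beside the left-end well.
- **Last check:** The final top view shows each one upright in its own well. Their tops are at 152, 115, 140 and 94 mm, within about 0.3 mm of the heights measured in the carrier. The axes are within 2 mm of the well centres I measured.
- **Bystanders:** By eye, the timer, tweezers and marker lie where they were. I did not measure them again.
- **Limits:** The job took about 27.5 s. The highest force I read was about 14 N, though I only read it between moves.
- **Disagreement:** The wrist and top cameras differed by up to about 2 mm on the cap positions, within the stated calibration. No check failed.

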